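Hook the spring rule on the mould wall, draw it back behind the stop and lock it

TASK

Take the yellow spring rule from its sloped blue dock, hook the red end of its blade over the outer side of the wooden wall at the end of the mould board, and back the case away against its spring. Set the case down flat on the board behind the low aluminium stop strip so that the strip keeps it from springing back, let go, then push the red lock button on the case fully down. Leave the jar, the tub and the spatula where they are.

Things in the scene. Friction and masses are not known exactly. Their poses are not given: they have to be found in the camera images.
- rule_centre (a point): Centre of the yellow case of the loose spring rule: 140 long, 36 thick, 56 mm high, about 0.4 kg. x points along the case to its nose (blade end), y across its thickness, z out of its top. It starts in a dock that tilts it 35 degrees, nose up, its rear end against a lip 18 mm high. Grip it across its thickness, about half-way along.
- hook (a point): Lower end of the inner face (towards the case) of the red hook at the blade's end; axes as the case. The tab is 24 wide, 4 thick and reaches 26 mm below the underside of the stiff blade (20 wide, 3 thick). Blade in: this point is 104 mm ahead of the case centre, 34 mm ahead of the nose face, 6 mm above the level of the case's underside; the blade's underside is 32 mm above that level.
- blade (a joint): How far the blade is drawn out of the case, 0 (fully in) to 0.085 m. A spring pulls it in, 2.4 N at 0 rising 40 N per metre (about 5 N at 65 mm). It snaps back if the case is let go while neither stopped by the strip nor locked.
- lock_top (a point): Centre of the top of the round red lock button, 26 mm across, on the top of the case 42 mm from its centre towards the nose; 12 mm proud of the case when up, 4 mm when fully down; z out of the case's top.
- lock (a joint): Travel of the lock button, 0 = up (blade free) to 0.008 m = fully down against its end stop (blade held, with up to 2 mm of play). It takes about 8 to 12 N to push and stays where it is left. Once it is down, the blade cannot be drawn or spring back.
- edge (a point): Middle of the outer upper edge of the wooden end wall of the fixed mould board, in line with the stop strip. Board axes: y points outward over the wall, x along the wall, z up. The wall is 12 thick along y, 200 long and stands 30 mm above the board's upper face, flush with the board's end; beyond it is free space. The board's upper face is 30 mm below this point.
- stop_face (a point): Fixed aluminium stop strip across the board: middle of the upper edge of its rear face (away from the wall). Axes as the board, y to the wall. The strip is 90 long (x), 16 deep (y), 10 mm high; its rear face lies 79 to 102 mm from the wall's outer face. Set down, the case lies along y, nose face against this face, and the blade runs over strip and wall.
- dock: Fixed blue sloped dock, 170 by 110 mm footprint, origin under its centre on the table, x uphill (the way the nose points), slope 35 degrees, 60 mm wide.
- jar: Loose glass jar, 64 across, 85 mm high, origin under its centre. Bystander.
- tub: Loose blue plastic tub, 90 across, 70 mm high, origin under its centre. Bystander.
- spatula: Loose clay spatula, 190 mm long, lying on the table. Bystander.
- board: Fixed plywood mould board, 240 (x) by 310 (y) by 18 mm thick, origin under its centre. On its +x half lies a pink pattern in clay: it begins 77 mm to +x of the line through the edge point and the stop strip and stands up to 56 mm above the board. The rest is free.

How it is judged:
On the way, in this order (a step that is already met when the one before it is completed fails the run):
1. the hook hangs over the outer side of the wall and the blade is drawn out more than 30 mm (x of hook in the frame of edge between -0.04 and 0.04 m and y of hook in the frame of edge between -0.004 and 0.008 m and z of hook in the frame of edge below -0.004 m and value of joint blade above 0.03 m), for 0.1 s.
2. the case is set down flat behind the stop strip, nose against it, with the hook still on the wall (x of hook in the frame of edge between -0.04 and 0.04 m and y of hook in the frame of edge between -0.004 and 0.008 m and x of rule_centre in the frame of stop_face between -0.025 and 0.025 m and y of rule_centre in the frame of stop_face between -0.078 and -0.065 m and z of rule_centre in the frame of stop_face between 0.013 and 0.023 m and angle between rule_centre's own z axis and vertical below 0.06 rad), for 0.2 s.
3. the lock button is pushed down (value of joint lock above 0.006 m), for 0.2 s.
At the end, for the whole second after the job is handed in: Hook on the wall's outer side (inner face 4 mm inside to 8 mm outside its face, 15 mm or more below its top, within 40 mm of the middle); case flat (3.4 degrees, 5 mm in height) behind the stop strip, nose within 8 mm of it, centred within 25 mm; lock button down over 7 mm (all of step 2 and z of hook in the frame of edge below -0.015 m and value of joint lock above 0.006 m); the robot touches nothing.
It fails at once if the jar is moved more than 30 mm (distance of jar from where it was at the start of the episode above 0.03 m).
It fails at once if the tub is moved more than 30 mm (distance of tub from where it was at the start of the episode above 0.03 m).
It fails at once if the spatula is moved more than 30 mm (distance of spatula from where it was at the start of the episode above 0.03 m).
It also fails if it takes over 51 s, if anything falls off the work surface, if the arm or the gripper's body presses on something with over 40 N, if the wrist force passes 120 N, or if a joint passes its speed limit or range.

ROBOT

A 7-joint arm with a two-finger parallel gripper is mounted at the origin on the work surface. World frame = base frame: x ahead of the robot, y to its left, z up, the work surface at z = 0. Lengths are in m, angles in rad, forces in N, time in s.
With the tool pointing down it reaches from about 0.425 to 0.875 m from the base axis. Payload 4.7 kg.
Tool frame: the origin (TCP) lies at the very end of the fingers, on their centre line; the grasp point (between the pads) lies 19 mm behind it; z points along the fingers, y is the line along which they close (so a half turn about z gives the same grasp; the last joint's range is limited). The gripper opens to 87 mm and grips with 3 to 60 N. Pads are 19 mm wide; open, the fingers measure 117 mm over their backs; the gripper's body (75 mm by 190 mm) begins 51 mm behind the grasp point.
Start: joints at [1.301, 0.321, -0.07, 1.45, 0.023, 1.371, -0.057], TCP at [0.182, -0.624, 0.185] pointing down, gripper open.
Joint ranges: [-2.86, 2.86], [-0.3, 2.09], [-1.38, 1.24], [0.06, 2.45], [-1.56, 4.7], [0.09, 2.05], [-2.69, 2.69]. Speed limits (rad/s): [2.57, 2.57, 3.14, 3.14, 3.14, 3.14, 3.14].

INTERFACE

Orientations are given as a rotation vector (axis times angle).
In Python, from bench import ctrl gives the robot as it stands.
- The arm moves only by the shell command python3 -m jog 'ROWS' [FORCE]. ROWS is JSON, a list that holds one entry, the list of rows, each a list of 7 numbers: the shift along the tool's x, y, z in mm, then the turn, a rotation vector about the tool's x, y, z in degrees, then the finger opening in mm, from 0 to 87. A call has 1 to 10 rows; each row is the pose to reach, as a shift and turn from the pose commanded when the call began, along the tool's axes at that moment; what a row does not reach only later rows make up. A row lasts 1/10 s, in which the tool goes at most 50 mm and 8.59 degrees, less where a joint would pass 70% of its speed; a pose out of reach is approached as far as the arm can. A call with a gripper value outside its range is refused whole. The fingers move at their own pace and stop on an object; FORCE is the grip in N (left out, the last holds). Time passes only in rows, so rows that repeat a pose let the fingers close. It gives the time, the measured TCP pose, the force, the opening and the grip force at its end, in the units of the state.
- ctrl.get_state(): the state, without advancing time (a new reading comes with each control period).
- ctrl.get_image(name): name is "scene" or "side" or "wrist"; returns a dict with "image" (480x640x3 uint8, red, green, blue), "depth" (480x640 float32, m along the optical axis (not along the pixel's ray), 0 where there is no reading), "fov_y" (degrees; the focal length in pixels is half the picture's height over the tangent of half this angle, whatever the lens; pixels are square), "cx", "cy" (the principal point, pixels), "rvec" (rotation vector, rad) and "tvec" (3), from world to camera coordinates, as OpenCV has them. Camera axes: x right, y down, z forward; pixel columns grow to the right and rows downward; lengths in m; the calibration is good to about 2 mm. A picture is of the moment at which its call begins.
- ctrl.close_job(): hands the job in; it is judged then, once.
The state is a dict: "time": time; "joint_positions": joint angles; "qd": joint speeds; "joint_torque": joint torques, N m; "position": TCP position; "tool_rot": TCP orientation; "ft_force": force on the tool from outside, world axes, zero at the start; "torque": the same for the moment, N m; "grip_width": opening from 0.0 (shut) to 1.0 (fully open); "grip_force": force on a finger pad.
Only numpy, scipy, OpenCV 4.12 (cv2) and the standard library are available. Lean on these libraries where they do the work, as an engineer would, in place of code of your own. Each camera call takes 0.05 s, during which the arm holds its last target. There are 200 camera calls.

## Working session

There is one attempt and no reset: what is moved stays moved. The work goes in short steps, Python scripts to look and compute and a shell command to move; the robot and the scene stay as the last step left them, time stands still between calls to the robot, and variables do not carry over. Pictures are saved under pics/ and viewed, at most 10 in all, crops included, and the job is handed in when it is done.

```bash
ls; mkdir -p pics
cat > h.py <<'E'
import numpy as np, cv2
from bench import ctrl
from scipy.spatial.transform import Rotation as R
def grab(n):
    d=ctrl.get_image(n); np.savez('pics/%s.npz'%n,**d); return d
def cloud(d):
    z=d['depth']; f=240/np.tan(np.radians(d['fov_y'])/2)
    v,u=np.mgrid[:480,:640]
    P=np.stack([(u-d['cx'])/f*z,(v-d['cy'])/f*z,z],-1)
    M=R.from_rotvec(np.ravel(d['rvec'])).as_matrix()
    W=(P-np.ravel(d['tvec']))@M
    W[z<=0]=np.nan
    return W
def load(n): return dict(np.load('pics/%s.npz'%n))
def save(d,n): cv2.imwrite('pics/%s.png'%n,d['image'][:,:,::-1])
E
python3 - <<'E'
from h import *
for n in ['scene','side']:
    d=grab(n); save(d,n+'0')
s=ctrl.get_state(); print(s)
E
```

```text
pics
{'time': 0.1, 'joint_positions': array([ 1.3010938 ,  0.32171475, -0.07007255,  1.45157227,  0.02258004,
        1.37078879, -0.05690414]), 'qd': array([-3.85424295e-04, -4.89822870e-04, -4.65031430e-05, -3.98579272e-03,
        4.47592394e-04, -8.52458403e-04,  8.10791180e-04]), 'joint_torque': array([-3.36883259e-04, -4.92571735e+01, -4.05969154e-01, -3.13401926e+01,
       -6.42082770e-02,  3.94144189e-02,  4.91279559e-05]), 'position': array([ 0.18179753, -0.62347189,  0.18438332]), 'tool_rot': array([-3.10836416e+00, -4.44079021e-01,  4.98400136e-04]), 'ft_force': array([-0.26518641, -0.37412581, -0.29655871]), 'torque': array([-0.02525875,  0.00050846, -0.04133127]), 'grip_force': 0.0, 'grip_width': 1.0003630188744983}
```

View pics/scene0.png

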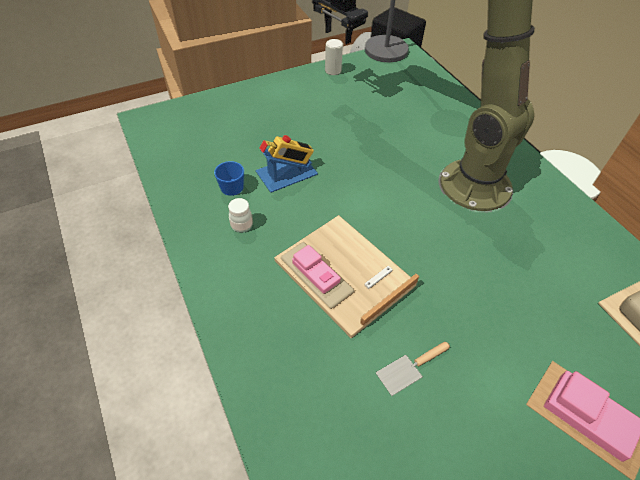

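View pics/side0.png

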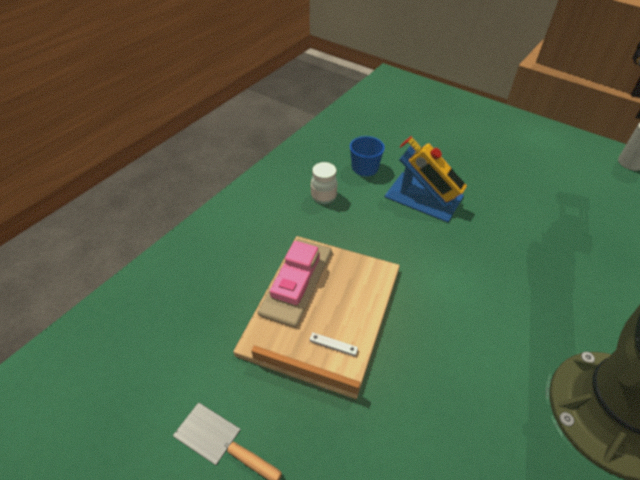

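The scene view has the rule in the dock at (290,152), hook to the left at (265,147), the board at (350,270), the strip at (379,278) and the wall at (390,300). The side view has the case at (440,172), the strip at (333,344) and the wall at (305,370).

```bash
cat > m1.py <<'E'
from h import *
def fit(P,name):
    c=np.median(P,0); P=P[np.linalg.norm(P-c,axis=1)<.2]
    (ctr,wh,a)=cv2.minAreaRect((P[:,:2]*1000).astype(np.float32))
    print(name,len(P),'min',P.min(0).round(3),'max',P.max(0).round(3),'rect',np.round(ctr,1),np.round(wh,1),round(a,1),'zmed/99',np.round(np.percentile(P[:,2],[1,50,99]),4))
    return P
roi={'scene':dict(rule=(120,190,250,330),wall=(270,335,350,425),strip=(260,295,360,400)),'side':dict(rule=(130,220,390,475),wall=(340,400,245,365),strip=(328,360,305,362))}
for n in ['scene','side']:
    d=load(n); W=cloud(d); hsv=cv2.cvtColor(d['image'],cv2.COLOR_RGB2HSV).astype(int); H,S,V=hsv[...,0],hsv[...,1],hsv[...,2]
    print(n, 'cam', -R.from_rotvec(np.ravel(d['rvec'])).inv().apply(np.ravel(d['tvec'])))
    masks=dict(yellow=('rule',(H>15)&(H<32)&(S>150)&(V>120)),red=('rule',((H<6)|(H>172))&(S>150)&(V>90)),blue=('rule',(H>100)&(H<125)&(S>120)),wall=('wall',(H>5)&(H<22)&(S>80)&(W[...,2]>.035)),strip=('strip',(S<45)&(V>110)))
    for k,(r,m) in masks.items():
        a,b,c,e=roi[n][r]; q=np.zeros_like(m); q[a:b,c:e]=1
        m=m&q&np.isfinite(W[...,2])
        if k=='red':
            nn,l=cv2.connectedComponents(m.astype(np.uint8))
            for i in range(1,nn):
                if (l==i).sum()>8: fit(W[l==i],'red%d'%i)
        else: fit(W[m],k)
E
python3 m1.py
```

```text
scene cam [0.93648618 0.73302236 1.0698078 ]
yellow 443 min [ 0.435 -0.318  0.029] max [ 0.583 -0.279  0.151] rect [ 508.7 -299.8] [147.7  37.3] 2.6 zmed/99 [0.0343 0.1129 0.1495]
red1 40 min [ 0.508 -0.313  0.133] max [ 0.528 -0.29   0.152] rect [ 517.4 -300. ] [22.8 19.8] 36.2 zmed/99 [0.1335 0.1432 0.152 ]
red2 49 min [ 0.586 -0.311  0.132] max [ 0.603 -0.285  0.156] rect [ 595.1 -298.3] [15.9 25.3] 7.3 zmed/99 [0.1318 0.1425 0.1557]
blue 1280 min [ 0.432 -0.358 -0.003] max [ 0.61  -0.244  0.116] rect [ 521.2 -303. ] [176.  113.1] 2.0 zmed/99 [0.     0.0071 0.1112]
wall 416 min [0.382 0.23  0.035] max [0.578 0.291 0.054] rect [480.3 259.4] [200.3  15.6] 15.3 zmed/99 [0.0364 0.0472 0.0528]
strip 206 min [0.417 0.166 0.013] max [0.513 0.203 0.033] rect [465.4 183.6] [98.5 17.7] 14.4 zmed/99 [0.016  0.0275 0.0326]
side cam [0.2428759  0.56144079 0.79716198]
yellow 559 min [ 0.43  -0.324  0.067] max [ 0.583 -0.279  0.152] rect [ 506.8 -301.3] [153.   37.3] 3.9 zmed/99 [0.0693 0.1209 0.1505]
red1 10 min [ 0.586 -0.302  0.138] max [ 0.596 -0.287  0.15 ] rect [ 591.6 -294. ] [ 8.  15.1] 25.5 zmed/99 [0.1383 0.1441 0.15  ]
red2 58 min [ 0.507 -0.312  0.137] max [ 0.523 -0.288  0.149] rect [ 515.  -300.1] [24.6 15.9] 87.8 zmed/99 [0.1373 0.1433 0.1488]
blue 1815 min [ 0.434 -0.361 -0.   ] max [ 0.607 -0.243  0.114] rect [ 520.1 -300.5] [169.1 110.1] 4.1 zmed/99 [0.0015 0.006  0.1098]
wall 1032 min [0.382 0.23  0.035] max [0.577 0.291 0.051] rect [479.4 260.9] [199.7  14. ] 14.9 zmed/99 [0.0354 0.0461 0.0496]
strip 401 min [0.423 0.167 0.016] max [0.512 0.203 0.031] rect [468.6 182.6] [89.1 22.7] 15.5 zmed/99 [0.0226 0.0266 0.0296]
```

```bash
cat >> h.py <<'E'
def caseR(yaw,pitch=0):  # nose-up pitch, degrees
    return R.from_euler('z',yaw,degrees=True)*R.from_euler('y',-pitch,degrees=True)
T=R.from_matrix(np.diag([1.,-1,-1]))
def go(p,Rt):
    s=ctrl.get_state(); R0=R.from_rotvec(s['tool_rot'])
    r=np.degrees((R0.inv()*Rt).as_rotvec())
    print('t',round(s['time'],2),'shift',(R0.inv().apply(np.array(p)-s['position'])*1000).round(1),'turn',r.round(2),np.linalg.norm(r).round(1))
E
python3 - <<'E'
from h import *
C=np.array([.508,-.3005,.0875]); Rc=caseR(3,35); z=Rc.apply([0,0,1])
go(C+z*.115,Rc*T)
for n in ['scene','side']:
    d=load(n); W=cloud(d); I=cv2.cvtColor(d['image'],cv2.COLOR_RGB2HSV).astype(int)
    # wall/strip/board in board axes
    a=np.radians(15); X=np.array([np.cos(a),np.sin(a),0]);Y=np.array([-np.sin(a),np.cos(a),0])
    z=W[...,2]; H,S,V=I[...,0],I[...,1],I[...,2]
    near=(W[...,0]>.3)&(W[...,0]<.65)&(W[...,1]>-.1)&(W[...,1]<.35)
    w=near&(z>.043)&(z<.053)&(H<25)&(S>80)&(W@Y>.1); s=near&(abs(z-.028)<.005)&(S<45)&(V>110); b=near&(z>.01)&(z<.024)&(H>5)&(H<25)
    for k,m in (('wall',w),('strip',s),('board',b)):
        P=W[m]; yy=P@Y; xx=P@X
        A=np.polyfit(xx,yy,1)
        q=np.percentile(xx,[1,99]);r=np.percentile(yy-A[0]*(xx-xx.mean()),[2,98])
        print(n,k,len(P),'x',q.round(4),'y',r.round(4),'slopedeg',np.degrees(A[0]).round(2),'z',np.median(P[:,2]).round(4))
E
```

```text
t 0.1 shift [ 339.4 -233.8    3.1] turn [-4.14 34.86 12.82] 37.4
scene wall 338 x [0.4344 0.629 ] y [0.1201 0.1326] slopedeg -0.21 z 0.0477
scene strip 176 x [0.456 0.546] y [0.0485 0.0642] slopedeg 0.1 z 0.028
scene board 5439 x [0.4331 0.6701] y [-0.1707  0.1387] slopedeg 29.62 z 0.018
side wall 806 x [0.4329 0.628 ] y [0.1215 0.1339] slopedeg -0.21 z 0.0466
side strip 395 x [0.4566 0.5433] y [0.0502 0.066 ] slopedeg -0.25 z 0.0267
side board 10772 x [0.4314 0.6667] y [-0.1685  0.1373] slopedeg 25.17 z 0.0168
```

```bash
python3 -m jog '[[[340,-234,-30,-4.1,34.9,12.8,87],[340,-234,-30,-4.1,34.9,12.8,87],[340,-234,-30,-4.1,34.9,12.8,87],[340,-234,-30,-4.1,34.9,12.8,87],[340,-234,-30,-4.1,34.9,12.8,87],[340,-234,-30,-4.1,34.9,12.8,87],[340,-234,-30,-4.1,34.9,12.8,87],[340,-234,-30,-4.1,34.9,12.8,87],[340,-234,-30,-4.1,34.9,12.8,87],[340,-234,-30,-4.1,34.9,12.8,87]]]' 40
python3 - <<'E'
from h import *
d=grab('wrist'); save(d,'wrist0')
C=np.array([.508,-.3005,.0875]); Rc=caseR(3,35); z=Rc.apply([0,0,1])
go(C+z*.115,Rc*T)
W=cloud(d); hsv=cv2.cvtColor(d['image'],cv2.COLOR_RGB2HSV).astype(int); H,S,V=hsv[...,0],hsv[...,1],hsv[...,2]
near=np.isfinite(W[...,2])&(abs(W[...,0]-.5)<.15)&(abs(W[...,1]+.3)<.15)
for k,m in dict(yellow=(H>15)&(H<32)&(S>150)&(V>120),red=((H<6)|(H>172))&(S>150)&(V>90)).items():
    P=(W[m&near]-C)@caseR(3,35).as_matrix()
    print(k,len(P)); 
    if len(P)>20: print(np.percentile(P,[1,25,50,75,99],axis=0).round(4))
    if k=='yellow' and len(P)>20:
        t=P[abs(P[:,2]-np.median(P[:,2]))<.01]; print(cv2.minAreaRect((t[:,:2]*1000).astype(np.float32)))
E
```

```text
time: 1.1
position: [0.4439, -0.3017, 0.2154]
tool_rot: [-2.98, -0.087, -0.94]
ft_force: [-0.1, -1.1, -0.2]
grip_width: 1.001
grip_force: 0.0
t 1.15 shift [-19.7  -0.2  27.1] turn [ 0.05 -0.02  0.16] 0.2
yellow 4966
[[-0.0529 -0.045   0.0093]
 [ 0.0015 -0.0129  0.0289]
 [ 0.0353 -0.0034  0.0311]
 [ 0.0597  0.0061  0.0319]
 [ 0.0975  0.0501  0.271 ]]
((3.1664772033691406, -3.5947532653808594), (122.68440246582031, 35.3132209777832), 0.5657012462615967)
red 864
[[ 0.0251 -0.0147  0.0098]
 [ 0.0327 -0.0083  0.0429]
 [ 0.0383 -0.003   0.0435]
 [ 0.044   0.0018  0.044 ]
 [ 0.1015  0.008   0.0452]]
```

View pics/wrist0.png

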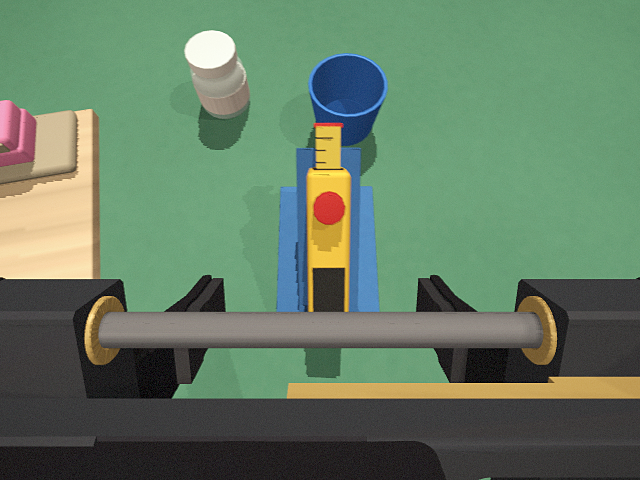

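The wrist view shows the case at (328,240), about 3 mm right of the finger centre line, with the tilt aligned. I'll correct for that and descend.

```bash
python3 -m jog '[[[-22,2.5,20,0,0,0,87],[-22,2.5,60,0,0,0,87],[-22,2.5,100,0,0,0,87],[-22,2.5,130,0,0,0,87],[-22,2.5,145,0,0,0,87],[-22,2.5,155,0,0,0,87],[-22,2.5,155,0,0,0,87],[-22,2.5,155,0,0,0,87]]]' && python3 -m jog '[[[0,0,0,0,0,0,30],[0,0,0,0,0,0,30],[0,0,0,0,0,0,30],[0,0,0,0,0,0,30],[0,0,0,0,0,0,30],[0,0,0,0,0,0,30],[0,0,0,0,0,0,30],[0,0,0,0,0,0,30]]]' 45
```

```text
time: 1.95
position: [0.5134, -0.3045, 0.0761]
tool_rot: [-2.981, -0.076, -0.942]
ft_force: [0.3, 0.1, -0.2]
grip_width: 1.0
grip_force: 0.0
time: 2.75
position: [0.514, -0.3035, 0.0759]
tool_rot: [-2.981, -0.079, -0.942]
ft_force: [0.5, -0.9, -0.3]
grip_width: 0.407
grip_force: 45.0
```

```bash
python3 -m jog '[[[0,0,-10,0,0,0,30],[0,0,-30,0,0,0,30],[0,0,-60,0,0,0,30],[0,0,-90,0,0,0,30],[0,0,-120,0,0,0,30],[0,0,-140,0,0,0,30],[0,0,-140,0,0,0,30]]]'
python3 - <<'E'
from h import *
# next: level, above board, short of final: TCP target
a=np.radians(14.9); X=np.array([np.cos(a),np.sin(a),0]);Y=np.array([-np.sin(a),np.cos(a),0])
go(.5005*X-.06*Y+np.array([0,0,.16]),caseR(104.9)*T)
E
```

```text
time: 3.45
position: [0.4323, -0.3088, 0.1925]
tool_rot: [-2.984, -0.077, -0.944]
ft_force: [0.4, -1.1, -2.6]
grip_width: 0.406
grip_force: 45.0
t 3.45 shift [  52.6 -375.9   74.4] turn [ 31.3  -24.95 -98.35] 106.2
```

```bash
python3 -m jog '[[[0,0,0,0,-8,0,30],[0,0,0,0,-16,0,30],[0,0,0,0,-24,0,30],[0,0,0,0,-32,0,30],[0,0,0,0,-35,0,30],[0,0,0,0,-35,0,30]]]'
python3 - <<'E'
from h import *
a=np.radians(14.9); X=np.array([np.cos(a),np.sin(a),0]);Y=np.array([-np.sin(a),np.cos(a),0])
go(.5005*X-.06*Y+np.array([0,0,.17]),caseR(104.9)*T)
E
```

```text
time: 4.05
position: [0.4361, -0.3044, 0.1887]
tool_rot: [-3.136, -0.092, -0.002]
ft_force: [0.4, 0.1, -4.1]
grip_width: 0.406
grip_force: 45.0
t 4.05 shift [  84.8 -370.7   20.3] turn [  -0.11   -0.25 -101.55] 101.5
```

```bash
python3 -m jog '[[[10,-40,0,0,0,-8.5,30],[20,-80,0,0,0,-17,30],[30,-120,0,0,0,-25.5,30],[40,-160,0,0,0,-34,30],[50,-200,0,0,0,-42.5,30],[60,-240,0,0,0,-51,30],[70,-280,0,0,0,-59.5,30],[80,-320,10,0,0,-68,30],[85,-350,20,0,0,-76.5,30],[85,-371,20,0,0,-85,30]]]'
python3 -m jog '[[[0,0,0,0,0,-8.5,30],[0,0,0,0,0,-16.5,30],[0,0,0,0,0,-16.5,30],[0,0,0,0,0,-16.5,30],[0,0,0,0,0,-16.5,30]]]'
cat > m2.py <<'E'
from h import *
import sys
a=np.radians(14.9); X=np.array([np.cos(a),np.sin(a),0]);Y=np.array([-np.sin(a),np.cos(a),0]); B=np.stack([X,Y,[0,0,1]])
s=ctrl.get_state(); R0=R.from_rotvec(s['tool_rot'])
print('tcp board',(B@s['position']*1000).round(1),'tool z',R0.as_matrix()[:,2].round(4),'tool x in board',(B@R0.as_matrix()[:,0]).round(4),'t',s['time'],'F board',(B@s['ft_force']).round(1))
for n in ['scene','side']:
    d=grab(n); save(d,n+sys.argv[1]); W=cloud(d); hsv=cv2.cvtColor(d['image'],cv2.COLOR_RGB2HSV).astype(int); H,S,V=hsv[...,0],hsv[...,1],hsv[...,2]
    Q=W@B.T; near=np.isfinite(W[...,2])&(abs(Q[...,0]-.5)<.06)&(Q[...,1]>-.2)&(Q[...,1]<.2)&(Q[...,2]>.03)
    for k,m in dict(yellow=(H>15)&(H<32)&(S>170)&(V>120),red=((H<6)|(H>172))&(S>150)&(V>90)).items():
        nn,l=cv2.connectedComponents((m&near).astype(np.uint8))
        for i in range(1,nn):
            P=Q[l==i]*1000
            if len(P)>12: 
                print(n,k,len(P),'pct2',np.percentile(P,2,axis=0).round(1),'med',np.median(P,0).round(1),'98',np.percentile(P,98,axis=0).round(1))
E
python3 m2.py 1
```

```text
time: 5.05
position: [0.4968, 0.0701, 0.1679]
tool_rot: [-2.249, -2.191, 0.002]
ft_force: [-0.6, 0.3, -4.1]
grip_width: 0.403
grip_force: 45.0
time: 5.55
position: [0.4985, 0.0672, 0.1698]
tool_rot: [1.926, 2.48, -0.001]
ft_force: [0.6, -0.1, -4.2]
grip_width: 0.405
grip_force: 45.0
tcp board [499.1 -63.2 169.8] tool z [ 8.0e-04 -1.1e-03 -1.0e+00] tool x in board [ 0.0099  1.     -0.0012] t 5.55 F board [ 0.6 -0.2 -4.2]
scene yellow 242 pct2 [484.6 -66.3 163.4] med [511.1 -26.7 209.6] 98 [518.    3.7 215.8]
scene yellow 19 pct2 [ 516.1 -128.5  163.3] med [ 517.3 -109.3  166.5] 98 [519.2 -83.8 171.5]
scene red 72 pct2 [490.9 -33.8 216.5] med [502.  -21.1 224.7] 98 [511.5 -12.  227.4]
scene red 46 pct2 [488.8  38.3 162.1] med [500.5  40.  178.5] 98 [512.1  41.5 190.8]
side yellow 48 pct2 [ 477.3 -133.2  209.5] med [ 498.4 -126.   214.1] 98 [514.  -37.1 305.3]
side yellow 18 pct2 [ 512.1 -105.7  208.8] med [513.7 -92.1 211.6] 98 [516.  -81.9 214.3]
side yellow 870 pct2 [481.6 -73.5 171.6] med [496.2  -1.5 210.2] 98 [513.4  35.7 213.9]
side red 97 pct2 [488.6 -31.3 220.2] med [497.7 -19.1 223.8] 98 [507.7 -11.3 226.2]
side red 41 pct2 [489.2  41.2 170.5] med [500.4  42.  186.1] 98 [507.2  43.  190.6]
```

View pics/side1.png

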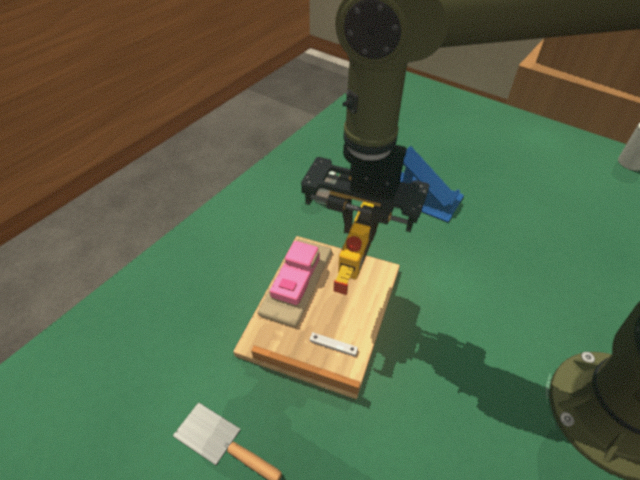

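The side view shows the case level, the hook at (341,285), and the way to the wall clear. I'll move over the wall and lower the hook.

```bash
python3 -m jog '[[[20,-1,30,0,0,-0.6,30],[50,-1,60,0,0,-0.6,30],[80,-1,85,0,0,-0.6,30],[108,-1,90,0,0,-0.6,30],[110,-1,90,0,0,-0.6,30],[110,-1,90,0,0,-0.6,30]]]'
python3 m2.py 2
```

```text
time: 6.25
position: [0.4703, 0.1747, 0.08]
tool_rot: [1.907, 2.495, 0.0]
ft_force: [0.6, 0.2, -4.0]
grip_width: 0.405
grip_force: 45.0
tcp board [499.4  47.9  80. ] tool z [ 1.e-03 -7.e-04 -1.e+00] tool x in board [-5.5e-03  1.0e+00 -9.0e-04] t 6.25 F board [ 0.6  0.1 -4. ]
scene yellow 133 pct2 [485.3  56.  113.4] med [511.8  71.4 122.8] 98 [518.4 102.2 133.6]
scene yellow 62 pct2 [487.3 106.6  75.7] med [512.5 112.9 101.5] 98 [518.6 114.6 119. ]
scene red 78 pct2 [487.9  78.  124.4] med [501.3  89.7 134.1] 98 [511.1  97.9 138.4]
scene red 31 pct2 [450.8 132.8  40.3] med [498.8 151.1  85.5] 98 [510.6 151.8  99. ]
side yellow 986 pct2 [481.3  35.7  84.4] med [496.6 103.6 120.8] 98 [514.  146.3 124.5]
side red 107 pct2 [488.6  77.5 130.2] med [498.1  89.6 133.9] 98 [506.8  98.5 136.5]
side red 60 pct2 [489.1 150.4  78.6] med [497.6 151.4  90.5] 98 [506.7 152.6 100.4]
```

View pics/scene2.png

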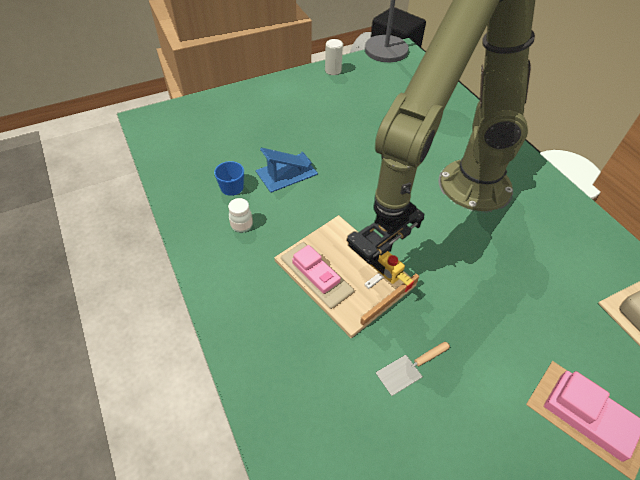

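The scene view shows the hook at (410,287) past the wall, still above it. I'll lower it, then draw back.

```bash
python3 -m jog '[[[0,0,12,0,0,0,30],[0,0,24,0,0,0,30],[0,0,32,0,0,0,30],[0,0,36,0,0,0,30],[0,0,36,0,0,0,30]]]' && python3 -m jog '[[[-8,0,0,0,0,0,30],[-16,0,0,0,0,0,30],[-24,0,0,0,0,0,30],[-32,0,0,0,0,0,30],[-40,0,0,0,0,0,30],[-48,0,0,0,0,0,30],[-54,0,0,0,0,0,30],[-60,0,0,0,0,0,30],[-60,0,0,0,0,0,30],[-60,0,0,0,0,0,30]]]'
python3 m2.py 3
```

```text
time: 6.85
position: [0.4698, 0.1736, 0.0431]
tool_rot: [1.91, 2.495, -0.002]
ft_force: [0.7, -1.2, -3.0]
grip_width: 0.405
grip_force: 45.0
time: 7.85
position: [0.4862, 0.1161, 0.0441]
tool_rot: [1.909, 2.493, 0.0]
ft_force: [-0.1, 4.5, -4.5]
grip_width: 0.404
grip_force: 45.0
tcp board [499.7 -12.8  44.1] tool z [ 1.3e-03 -6.0e-04 -1.0e+00] tool x in board [-3.8e-03  1.0e+00 -9.0e-04] t 7.85 F board [ 1.   4.4 -4.5]
scene yellow 123 pct2 [487.6  -7.8  77.6] med [511.9   8.6  86.2] 98 [519.1  39.4  97.6]
scene yellow 67 pct2 [486.6  44.9  37.6] med [512.   51.9  66.2] 98 [518.1  55.   84.1]
scene red 72 pct2 [488.3  16.7  91.1] med [502.1  28.1  99.3] 98 [512.3  37.9 103. ]
scene red 31 pct2 [483.9 132.9  38.6] med [498.6 136.4  50.1] 98 [510.5 137.4  65.8]
side yellow 986 pct2 [481.9 -23.9  51.4] med [496.9  51.4  83.2] 98 [514.  132.9  88.5]
side yellow 19 pct2 [506.   54.   50.8] med [508.2  61.2  65. ] 98 [512.4  68.6  68. ]
side red 93 pct2 [489.4  18.1  94.3] med [497.8  29.3  98.1] 98 [507.5  39.6 100.5]
side red 41 pct2 [487.9 136.4  43.8] med [495.9 138.   56. ] 98 [507.  139.2  63.5]
```

View pics/side3.png

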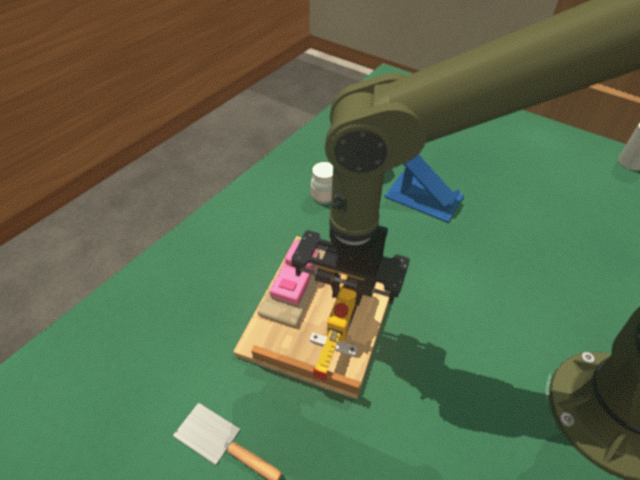

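The side view shows the hook held on the wall at (321,374) and the blade drawn over the strip. I'll pull back 12 mm more, then lower.

```bash
python3 -m jog '[[[-5,0,0,0,0,0,30],[-10,0,0,0,0,0,30],[-12,0,0,0,0,0,30],[-12,0,0,0,0,0,30],[-12,0,4,0,0,0,30],[-12,0,8,0,0,0,30],[-12,0,10,0,0,0,30],[-12,0,11,0,0,0,30],[-12,0,11.5,0,0,0,30],[-12,0,11.5,0,0,0,30]]]'
python3 m2.py 4
```

```text
time: 8.95
position: [0.4891, 0.1056, 0.033]
tool_rot: [1.908, 2.495, 0.001]
ft_force: [-1.7, 6.0, 2.0]
grip_width: 0.403
grip_force: 45.0
tcp board [499.8 -23.7  33. ] tool z [ 7.e-04  1.e-04 -1.e+00] tool x in board [-4.9e-03  1.0e+00 -1.0e-04] t 8.95 F board [-0.1  6.3  2. ]
scene yellow 120 pct2 [486.2 -18.9  66.3] med [512.7  -3.3  76.7] 98 [518.1  29.1  84.9]
scene yellow 65 pct2 [485.4  34.5  31.9] med [512.4  42.   60.6] 98 [518.2  44.   74.7]
scene red 69 pct2 [489.9   6.1  79.6] med [502.6  18.2  88.9] 98 [512.1  26.3  94.4]
scene red 32 pct2 [485.4 133.3  35.6] med [500.9 136.4  46. ] 98 [510.4 138.   58.9]
side yellow 946 pct2 [481.8 -34.5  40.4] med [496.8  41.7  72.5] 98 [513.6 131.6  79. ]
side yellow 27 pct2 [505.8  43.5  37.9] med [508.4  48.3  56.8] 98 [513.8  66.6  59.4]
side red 91 pct2 [489.    8.5  85.4] med [498.5  18.9  88.6] 98 [507.8  27.8  91.3]
side red 51 pct2 [488.5 136.4  38.6] med [499.2 137.8  50.8] 98 [508.2 139.1  59.5]
```

```bash
python3 -m jog '[[[0,0,1,0,0,0,30],[2,0,1,0,0,0,30],[4,0,1,0,0,0,30],[5,0,1,0,0,0,30],[5,0,1,0,0,0,30],[5,0,1,0,0,0,30]]]'
python3 m2.py 5
```

```text
time: 9.65
position: [0.4884, 0.1091, 0.0318]
tool_rot: [1.908, 2.493, 0.001]
ft_force: [0.3, 2.5, 2.7]
grip_width: 0.403
grip_force: 45.0
tcp board [500.1 -20.1  31.8] tool z [ 0.0019 -0.001  -1.    ] tool x in board [-0.004   1.     -0.0015] t 9.65 F board [0.9 2.3 2.7]
scene yellow 125 pct2 [486.2 -15.1  65.2] med [512.1   1.2  74.6] 98 [519.   32.5  80.6]
scene yellow 66 pct2 [486.5  37.9  31.2] med [511.2  45.1  58.7] 98 [518.8  47.9  74.1]
scene red 65 pct2 [490.8  11.1  77. ] med [501.6  21.1  87.3] 98 [511.7  30.3  92.1]
scene red 29 pct2 [484.7 134.2  32.7] med [499.9 136.3  43.2] 98 [511.2 137.6  55.2]
side yellow 963 pct2 [482.3 -31.1  40.9] med [497.1  44.9  71.5] 98 [514.  132.3  76.9]
side yellow 20 pct2 [506.4  46.8  32.1] med [508.5  52.2  53.5] 98 [514.2  63.   56.8]
side red 91 pct2 [489.5  11.8  82.8] med [498.8  23.2  86.9] 98 [507.7  31.8  88.7]
side red 43 pct2 [488.2 136.7  35.2] med [499.1 137.9  47.7] 98 [508.2 139.2  56. ]
```

```bash
python3 -m jog '[[[0,0,0,0,0,0,38],[0,0,0,0,0,0,42],[0,0,0,0,0,0,60],[0,0,0,0,0,0,70],[0,0,0,0,0,0,70],[0,0,-10,0,0,0,70],[0,0,-40,0,0,0,70],[0,0,-80,0,0,0,70],[0,0,-100,0,0,0,70],[0,0,-100,0,0,0,70]]]'
python3 m2.py 6
python3 - <<'E'
import cv2
a=cv2.imread('pics/side6.png')[250:410,220:420]; b=cv2.imread('pics/scene6.png')[210:350,260:450]
h=lambda i:cv2.resize(i,(400,340)); cv2.imwrite('pics/c6.png',cv2.hconcat([h(a),h(b)]))
E
```

```text
time: 10.75
position: [0.4904, 0.1099, 0.1352]
tool_rot: [1.905, 2.489, 0.005]
ft_force: [0.6, -0.3, -0.2]
grip_width: 0.798
grip_force: 0.0
tcp board [502.2 -19.9 135.2] tool z [ 0.0076 -0.0017 -1.    ] tool x in board [-0.0039  1.     -0.0036] t 10.75 F board [ 0.5 -0.5 -0.2]
scene yellow 37 pct2 [515.8 -85.   31.6] med [517.3 -77.2  52.9] 98 [519.2 -64.4  70. ]
scene yellow 129 pct2 [485.9 -51.5  31.5] med [515.2  39.6  65.7] 98 [519.   48.6  78.6]
scene yellow 20 pct2 [485.  -25.   73.1] med [489.7 -11.6  75.4] 98 [494.6   6.3  84.5]
scene red 68 pct2 [490.   11.6  78.2] med [502.2  23.4  87. ] 98 [511.9  32.1  91.4]
scene red 30 pct2 [484.7 133.8  30.8] med [499.8 136.3  41.7] 98 [511.5 137.5  57.9]
side yellow 1162 pct2 [481.6 -83.5  44.3] med [496.8  37.   71.9] 98 [514.8 131.2  76.6]
side yellow 19 pct2 [506.2  48.3  34.2] med [508.7  54.   52.8] 98 [514.   63.   56.1]
side red 92 pct2 [488.5  13.   83.6] med [499.4  23.8  86.4] 98 [507.9  33.8  89.2]
side red 45 pct2 [487.9 136.6  33.7] med [498.6 138.3  47.8] 98 [508.3 139.2  56.1]
```

View pics/c6.png

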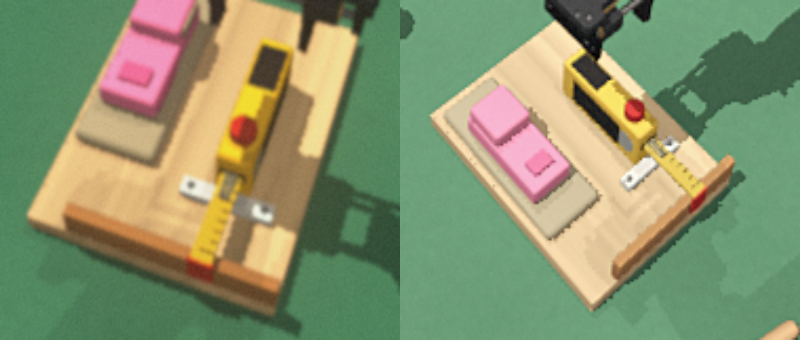

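Both crops show the case flat behind the strip, the blade over the wall, and the hook on its outer face. The button is at (243,129) in the left crop. Next I'll press it.

```bash
python3 -m jog '[[[15,-1.5,0,0,0,0,0],[42.5,-1.5,0,0,0,0,0],[42.5,-1.5,0,0,0,0,0],[42.5,-1.5,0,0,0,0,0],[42.5,-1.5,20,0,0,0,0],[42.5,-1.5,35,0,0,0,0],[42.5,-1.5,42,0,0,0,0],[42.5,-1.5,42,0,0,0,0],[42.5,-1.5,42,0,0,0,0]]]'
python3 - <<'E'
from h import *
s=ctrl.get_state(); a=np.radians(14.9); p=s['position']; print(p@[np.cos(a),np.sin(a),0],p@[-np.sin(a),np.cos(a),0],p[2],s['ft_force'])
E
```

```text
time: 11.75
position: [0.4755, 0.1499, 0.0897]
tool_rot: [1.909, 2.494, 0.0]
ft_force: [-0.5, -0.1, -0.1]
grip_width: 0.074
grip_force: 0.0
0.4980543635746464 0.02264235295010117 0.08965243059627895 [-0.49380249 -0.13613924 -0.14688273]
```

```bash
python3 -m jog '[[[0,1.5,0,0,0,0,0],[0,1.5,2,0,0,0,0],[0,1.5,4,0,0,0,0],[0,1.5,5,0,0,0,0],[0,1.5,6,0,0,0,0],[0,1.5,7,0,0,0,0],[0,1.5,8,0,0,0,0],[0,1.5,8,0,0,0,0]]]'; python3 -m jog '[[[0,0,1,0,0,0,0],[0,0,2,0,0,0,0],[0,0,3,0,0,0,0],[0,0,4,0,0,0,0],[0,0,4,0,0,0,0]]]'
```

```text
time: 12.55
position: [0.4767, 0.1502, 0.0814]
tool_rot: [1.909, 2.494, -0.0]
ft_force: [0.2, -0.9, -0.6]
grip_width: 0.005
grip_force: 0.0
time: 13.05
position: [0.4767, 0.1502, 0.0774]
tool_rot: [1.909, 2.494, -0.0]
ft_force: [0.3, -1.2, 0.9]
grip_width: 0.003
grip_force: 0.0
```

```bash
python3 m2.py 7
python3 - <<'E'
import cv2
a=cv2.imread('pics/side7.png')[250:410,220:420]; b=cv2.imread('pics/scene7.png')[210:350,260:450]
h=lambda i:cv2.resize(i,(400,340)); cv2.imwrite('pics/c7.png',cv2.hconcat([h(a),h(b)]))
E
```

```text
tcp board [499.3  22.6  77.4] tool z [ 8.e-04 -1.e-03 -1.e+00] tool x in board [-0.004   1.     -0.0011] t 13.05 F board [-0.  -1.2  0.9]
scene yellow 34 pct2 [515.4 -85.2  30.9] med [517.4 -77.1  49.1] 98 [519.2 -66.1  66.7]
scene yellow 158 pct2 [486.5   7.9  32.6] med [511.8  41.3  71.4] 98 [518.4  49.7  79.9]
scene yellow 15 pct2 [492.   67.2  54.7] med [502.3  78.7  56.8] 98 [508.5  85.6  61.3]
scene red 64 pct2 [489.8  11.5  77.7] med [501.9  23.3  86.4] 98 [512.3  32.5  91. ]
scene red 29 pct2 [485.3 134.   32.9] med [500.4 136.6  43.7] 98 [512.2 137.6  57.3]
side yellow 459 pct2 [478.4 -16.5  35.5] med [489.8  38.2  73.4] 98 [513.   60.2 178.2]
side yellow 299 pct2 [490.3  78.9  52.1] med [499.1 108.5  55.1] 98 [507.7 132.9  57.6]
side red 98 pct2 [489.4  15.7  83.4] med [498.2  25.   86.5] 98 [508.   34.4 114.1]
side red 56 pct2 [488.  136.7  33.9] med [497.4 137.9  48.6] 98 [508.2 139.4  56.9]
```

View pics/c7.png

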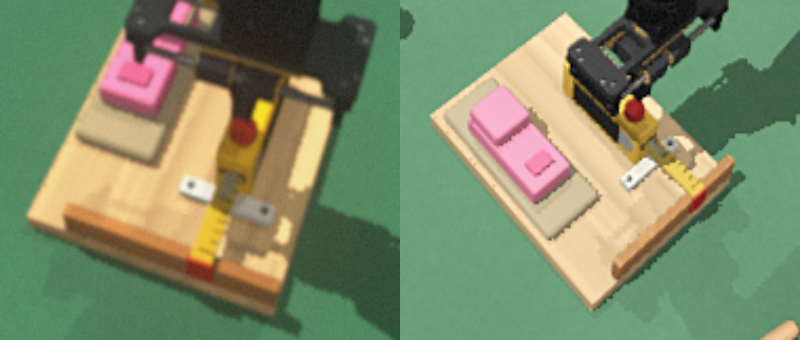

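The crops show the button unpressed and the finger tips behind it, on the rear side. I'll measure where the fingers really are.

Run:
```python
from h import *
a=np.radians(14.9); B=np.array([[np.cos(a),np.sin(a),0],[-np.sin(a),np.cos(a),0],[0,0,1]])
for n in ['side','scene']:
    d=load(n); Q=cloud(d)@B.T*1000; I=d['image'].astype(int)
    dark=(I.max(-1)<75)&(abs(Q[...,0]-500)<110)&(Q[...,1]>-120)&(Q[...,1]<120)
    for lo in range(75,190,12):
        P=Q[dark&(Q[...,2]>lo)&(Q[...,2]<=lo+12)]
        if len(P)>5: print(n,lo,len(P),np.percentile(P,[3,50,97],axis=0).round(0)[:,:2].tolist())
d=grab('wrist'); save(d,'w7')
Q=cloud(d)@B.T*1000; I=d['image'].astype(int); m=(I[...,0]>130)&(I[...,1]<60)&(I[...,2]<60)&(Q[...,2]<120)
print(np.percentile(Q[m],[2,50,98],axis=0).round(1), m.sum())
```

```text
side 111 15 [[492.0, 31.0], [497.0, 33.0], [504.0, 35.0]]
side 123 36 [[490.0, 31.0], [498.0, 33.0], [505.0, 35.0]]
side 135 41 [[489.0, 28.0], [497.0, 33.0], [505.0, 35.0]]
side 147 24 [[490.0, 32.0], [504.0, 34.0], [509.0, 35.0]]
side 159 15 [[503.0, 14.0], [504.0, 32.0], [509.0, 35.0]]
side 171 7 [[504.0, 25.0], [504.0, 30.0], [504.0, 35.0]]
side 183 51 [[413.0, 34.0], [488.0, 60.0], [580.0, 61.0]]
scene 111 17 [[492.0, 14.0], [505.0, 30.0], [510.0, 33.0]]
scene 123 19 [[495.0, 13.0], [507.0, 29.0], [510.0, 34.0]]
scene 135 8 [[501.0, 17.0], [510.0, 31.0], [511.0, 33.0]]
scene 147 6 [[508.0, 17.0], [513.0, 22.0], [513.0, 34.0]]
scene 183 106 [[418.0, -6.0], [579.0, 39.0], [587.0, 59.0]]
[[487.1  23.3  56.5]
 [498.1  28.9  88.4]
 [509.6 137.9  89.7]] 812
```

View pics/w7.png

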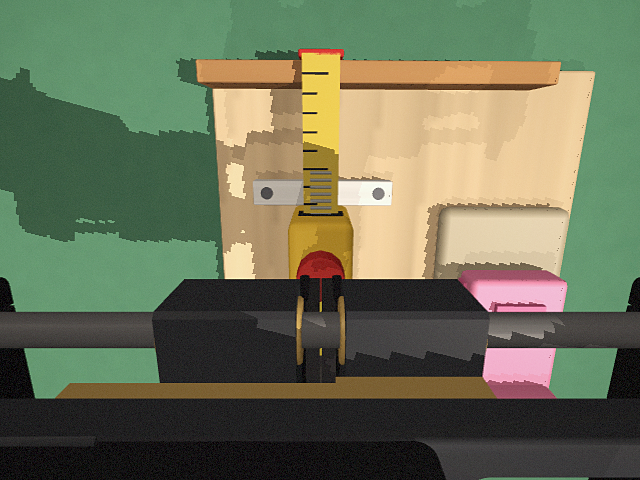

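The wrist view and the depth points show the closed tips directly above the button (about 320,265) and still well clear of it. I'll go down in small steps, watching the force.

```bash
python3 - <<'E'
from h import *
a=np.radians(14.9); B=np.array([[np.cos(a),np.sin(a),0],[-np.sin(a),np.cos(a),0],[0,0,1]])
for n in ['side','scene']:
    d=load(n); Q=cloud(d)@B.T*1000
    m=(abs(Q[...,0]-499)<16)&(Q[...,1]>8)&(Q[...,1]<38)
    for lo in range(76,130,4):
        k=m&(Q[...,2]>lo)&(Q[...,2]<=lo+4)
        if k.any(): print(n,lo,k.sum(),np.median(Q[k],0).round(0),np.median(d['image'][k],0))
E
python3 -m jog '[[[0,0,1,0,0,0,0],[0,0,2,0,0,0,0],[0,0,3,0,0,0,0],[0,0,3,0,0,0,0]]]'
```

```text
side 76 25 [501.  33.  77.] [136.  88.  37.]
side 80 22 [495.  31.  82.] [123.  55.  34.]
side 84 99 [497.  23.  86.] [132.  48.  35.]
side 88 13 [498.  26.  89.] [133.  49.  35.]
side 112 10 [499.  33. 114.] [101.   48.5  37. ]
side 116 16 [496.  33. 118.] [89.5 49.5 36.5]
side 120 20 [497.  33. 123.] [59. 49. 35.]
side 124 13 [499.  34. 126.] [62. 50. 35.]
side 128 18 [497.  33. 129.] [58.5 48.  37.5]
scene 76 25 [507.  32.  77.] [163. 120.  46.]
scene 80 9 [509.  28.  83.] [114.  21.  28.]
scene 84 38 [501.  22.  86.] [140.5  37.   35.5]
scene 88 28 [502.  21.  89.] [156.   42.5  40.5]
scene 92 1 [507.  16.  93.] [150.  31.  38.]
scene 112 1 [500.  31. 115.] [150. 134.  99.]
scene 116 11 [507.  30. 118.] [36. 22. 19.]
scene 120 10 [503.  30. 123.] [19.5 21.5 21. ]
scene 124 8 [507.  27. 126.] [14.  11.5 13. ]
scene 128 4 [505.  30. 131.] [17.  16.  18.5]
time: 13.6
position: [0.4767, 0.1502, 0.0744]
tool_rot: [1.909, 2.494, -0.0]
ft_force: [0.5, -0.5, -0.2]
grip_width: 0.002
grip_force: 0.0
```

The tips are really at about z = 113 mm, 36 mm above the reported TCP (and now about 110), so around 23 mm of free travel remains.

```bash
python3 -m jog '[[[0,0,5,0,0,0,0],[0,0,10,0,0,0,0],[0,0,14,0,0,0,0],[0,0,17,0,0,0,0],[0,0,17,0,0,0,0]]]';  python3 -m jog '[[[0,0,1,0,0,0,0],[0,0,2,0,0,0,0],[0,0,3,0,0,0,0],[0,0,4,0,0,0,0],[0,0,4,0,0,0,0]]]'
```

```text
time: 14.1
position: [0.4764, 0.1501, 0.0569]
tool_rot: [1.909, 2.494, -0.001]
ft_force: [0.4, -0.7, -0.5]
grip_width: 0.01
grip_force: 0.0
time: 14.6
position: [0.4768, 0.1502, 0.0535]
tool_rot: [1.909, 2.493, -0.0]
ft_force: [-0.5, -0.4, -0.1]
grip_width: 0.007
grip_force: 0.0
```

```bash
python3 -m jog '[[[0,0,1,0,0,0,0],[0,0,2,0,0,0,0],[0,0,3,0,0,0,0],[0,0,3,0,0,0,0]]]'
```

```text
time: 15.0
position: [0.477, 0.1506, 0.0507]
tool_rot: [1.909, 2.494, 0.001]
ft_force: [0.5, 1.3, 1.4]
grip_width: 0.004
grip_force: 0.6
```

```bash
python3 -m jog '[[[0,0,1,0,0,0,0],[0,0,2,0,0,0,0],[0,0,2,0,0,0,0]]]'; python3 -m jog '[[[0,0,1,0,0,0,0],[0,0,2,0,0,0,0],[0,0,2,0,0,0,0]]]'
```

```text
time: 15.3
position: [0.4771, 0.1512, 0.0489]
tool_rot: [1.908, 2.494, 0.002]
ft_force: [-1.8, 2.5, 5.7]
grip_width: 0.007
grip_force: 2.2
time: 15.6
position: [0.4771, 0.1512, 0.047]
tool_rot: [1.908, 2.494, 0.002]
ft_force: [-1.0, 2.3, 5.4]
grip_width: 0.003
grip_force: 2.7
```

```bash
python3 -m jog '[[[0,0,1,0,0,0,0],[0,0,2,0,0,0,0],[0,0,2,0,0,0,0]]]'; python3 -m jog '[[[0,0,1,0,0,0,0],[0,0,2,0,0,0,0],[0,0,2,0,0,0,0]]]'
```

```text
time: 15.9
position: [0.4771, 0.1512, 0.045]
tool_rot: [1.908, 2.494, 0.002]
ft_force: [-1.7, 2.2, 5.7]
grip_width: 0.002
grip_force: 2.7
time: 16.2
position: [0.4771, 0.1512, 0.043]
tool_rot: [1.908, 2.494, 0.002]
ft_force: [-1.7, 2.1, 5.0]
grip_width: 0.005
grip_force: 2.8
```

```bash
python3 m2.py 8
```

```text
tcp board [499.9  23.4  43. ] tool z [ 0.0017  0.     -1.    ] tool x in board [-4.5e-03  1.0e+00 -4.0e-04] t 16.2 F board [-1.1  2.5  5. ]
scene yellow 157 pct2 [486.5  17.6  31.5] med [510.9  43.3  68. ] 98 [518.5  76.1  76.7]
scene red 27 pct2 [484.3 133.9  33.3] med [503.2 136.5  43.3] 98 [513.3 137.7  55.2]
side yellow 333 pct2 [481.6  10.   34.6] med [491.6  44.5  71.2] 98 [513.8  51.6  75.1]
side yellow 330 pct2 [490.1  78.5  48.7] med [499.4 108.1  51.8] 98 [508.7 134.   54.6]
side red 46 pct2 [488.1 136.7  31.8] med [498.9 138.2  42.9] 98 [508.1 139.2  53.6]
```

```bash
python3 -m jog '[[[0,0,0.7,0,0,0,0],[0,0,1.5,0,0,0,0],[0,0,1.5,0,0,0,0]]]'; python3 -m jog '[[[0,0,0.5,0,0,0,0],[0,0,1,0,0,0,0],[0,0,1,0,0,0,0]]]'
```

```text
time: 16.6
position: [0.4771, 0.1512, 0.0416]
tool_rot: [1.908, 2.494, 0.002]
ft_force: [-0.9, 2.6, 5.4]
grip_width: 0.007
grip_force: 2.9
time: 16.9
position: [0.4771, 0.1512, 0.0412]
tool_rot: [1.908, 2.494, 0.001]
ft_force: [-3.7, 2.0, 11.7]
grip_width: 0.006
grip_force: 5.8
```

The force is rising, so the button is at its end stop. One more light press, then retreat.

```bash
python3 -m jog '[[[0,0,0.4,0,0,0,0],[0,0,0.8,0,0,0,0],[0,0,0.8,0,0,0,0]]]'; python3 -m jog '[[[0,0,-5,0,0,0,0],[0,0,-20,0,0,0,0],[0,0,-60,0,0,0,0],[0,0,-100,0,0,0,0],[-40,0,-130,0,0,0,0],[-80,0,-150,0,0,0,0],[-80,0,-150,0,0,0,0],[-80,0,-150,0,0,0,0]]]'
python3 m2.py 9
python3 - <<'E'
import cv2
a=cv2.imread('pics/side9.png')[250:410,220:420]; b=cv2.imread('pics/scene9.png')[210:350,260:450]
h=lambda i:cv2.resize(i,(400,340)); cv2.imwrite('pics/c9.png',cv2.hconcat([h(a),h(b)]))
E
```

```text
time: 17.2
position: [0.4772, 0.1512, 0.0411]
tool_rot: [1.908, 2.493, -0.0]
ft_force: [-6.3, -0.1, 17.7]
grip_width: 0.003
grip_force: 9.0
time: 18.0
position: [0.498, 0.0717, 0.19]
tool_rot: [1.912, 2.489, 0.0]
ft_force: [0.3, -0.2, -0.2]
grip_width: 0.002
grip_force: 0.0
tcp board [499.7 -58.8 190. ] tool z [ 0.0019 -0.0014 -1.    ] tool x in board [-6.0e-04  1.0e+00 -1.8e-03] t 18.0 F board [ 0.2 -0.3 -0.2]
scene yellow 139 pct2 [488.5 -82.6  31. ] med [516.9   4.4  60.9] 98 [519.4  49.3  71.6]
scene red 53 pct2 [490.   11.6  73.8] med [501.3  23.5  77.1] 98 [513.7  33.4  82.2]
scene red 26 pct2 [486.1 134.   31.5] med [502.4 136.6  43.1] 98 [511.9 137.8  54.9]
side yellow 1206 pct2 [481.7 -83.4  43.6] med [497.3  35.2  70.8] 98 [515.  131.3  74.8]
side yellow 17 pct2 [506.7  49.4  31.8] med [508.5  53.9  51.9] 98 [513.6  63.2  55.1]
side red 87 pct2 [489.8  13.5  74.4] med [498.9  23.3  76.9] 98 [507.9  32.4  79.4]
side red 44 pct2 [489.3 136.7  32.2] med [500.  138.2  44.3] 98 [508.3 139.   52.1]
```

View pics/c9.png

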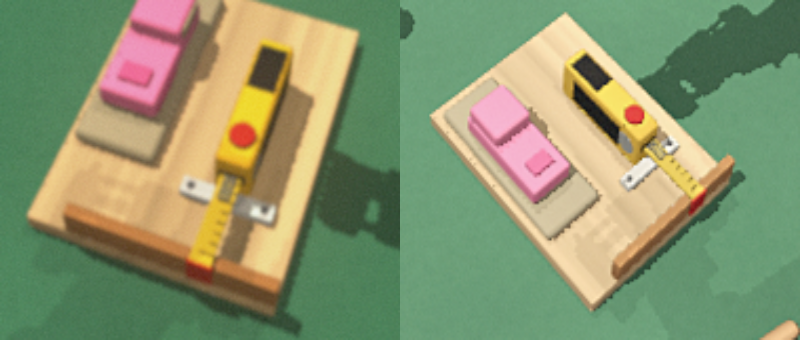

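The crops show the button flush at (242,135), its top now at about 77 mm against 86.5 mm before. The case still sits against the strip, the hook is on the wall and the arm is clear, so I'm handing the job in.

```bash
python3 -c "
from bench import ctrl
print(ctrl.close_job())"
```

```text
the job is handed in; nothing more can be done
None
```

I handed the job in at about 18 s, and no verdict came back; in the last pictures the hook is on the wall's outer side, the case is flat behind the strip, the lock button is fully down and the arm is clear.

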